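Present the clipped tin to the scanner

ROBOT

A 7-joint arm with a two-finger parallel gripper is mounted at the origin on the work surface. World frame = base frame: x ahead of the robot, y to its left, z up, the work surface at z = 0. Lengths are in m, angles in degrees, forces in N, time in s.
With the tool pointing down it reaches from about 0.4 to 0.85 m from the base axis. Payload 4.5 kg.
Tool frame: the origin (TCP) lies midway between the tips of the shut fingers; the grasp point (between the pads) lies bot.hold_point_z behind it (bot.hold_point_z is the distance from the TCP to the grasp point, in m); z points along the fingers, y is the line along which they close (so a half turn about z gives the same grasp; the last joint's range is limited). The gripper opens to 88 mm and grips with 3 to 60 N. Pads are 18 mm wide; open, the fingers measure 123 mm over their backs; the gripper's body (75 mm by 187 mm) begins 45 mm behind the grasp point.
Start: joints at [-71.918, 39.483, -11.15, 89.685, 9.013, 51.709, -12.324], TCP at [0.174, 0.6, 0.239] pointing down, gripper open.
Joint ranges: [-172.22, 172.22], [-26.19, 119.32], [-84.43, 86.54], [7.71, 146.69], [-57.33, 237.33], [2.42, 119.75], [-152.13, 152.13]. Speed limits (degrees/s): [147.25, 147.25, 180, 180, 180, 180, 180].

INTERFACE

Orientations are given as [roll, pitch, yaw] about the fixed x, y, z axes, in that order (R = Rz(yaw) Ry(pitch) Rx(roll)).
In Python, from bench import bot gives the robot as it stands. The module is installed in compiled form; this text tells all that it offers.
- The arm moves only by the shell command python3 -m crank 'ROWS'. ROWS is JSON, a list of rows, each a list of 3 entries, a list of its own where there are three numbers: the shift along the world's x, y, z each as a share of 500 mm, from -1 to 1, then the turn, a rotation vector about the world's x, y, z each as a share of 2 pi rad, from -1 to 1, then the opening, from 0 (shut) to 1 (fully open). In form: [[[dx, dy, dz], [ax, ay, az], gripper], ...]. A call has 1 to 10 rows; each row is the pose to reach, as a shift and turn from the pose commanded when the call began, turning the shorter way round; what a row does not reach only later rows make up. A row lasts 1/8 s, in which the tool goes at most 62.5 mm and 10.7 degrees, less where a joint would pass 70% of its speed; a pose out of reach is approached as far as the arm can. A call with a number of a shift or a turn outside -1 to 1 is refused whole. A call with a gripper value outside its range is refused whole. The fingers move at their own pace and stop on an object; the grip force is fixed at half the most. Time passes only in rows, so rows that repeat a pose let the fingers close. It gives the time, the measured TCP pose, the force, the opening and the grip force at its end, in the units of the state.
- bot.get_state(): the state, without advancing time (a new reading comes with each control period).
- bot.snapshot(name): name is "scene" or "side" or "wrist"; returns a dict with "frame" (384x512x3 uint8, red, green, blue), "vertical_fov" (degrees; the focal length in pixels is half the picture's height over the tangent of half this angle, whatever the lens; pixels are square), "cx", "cy" (the principal point, pixels), "dist_coeffs" ([k1, k2, p1, p2, k3] as OpenCV has them; the pictures are not rectified), "camera_from_world" (4x4, takes a point from world to camera coordinates). Camera axes: x right, y up, looking along -z (the intrinsics and any distortion apply to the point x, -y, -z); pixel columns grow to the right and rows downward; lengths in m; the calibration is good to about 2 mm. A picture is of the moment at which its call begins. There is no depth.
- bot.hand_in(): hands the job in; it is judged then, once.
Trained networks look in a picture, given as the dict that the camera call returned (one of the last four; its "shot" number tells which), for a name from the list of things; names that differ only in an ending like _2 or _b are one class to them, and where a whole thing is asked for, a point or a joint stands for the part that bears it (a point fixed in the world has none). Each returns a list of dicts, best first, with "p" (0 to 1); they miss things now and then, are a little off and sometimes report something else, mostly with a low value. They report only what shows in the picture. A call takes as long as a camera call. They do not tell look-alikes from the thing itself.
- bot.search_frame(picture, query): "location" ([x, y, z] in m, in world coordinates, good to about 4 mm: the middle of the surface that is visible of it).
- bot.regions_of(picture, query): "region" (384x512 bool, what is visible of it).
- bot.place_of(picture, query): "location" ([x, y, z] in m, in world coordinates, good to about 4 mm: a listed point, or the origin of a listed thing).
The state is a dict: "clock": time; "joint_positions": joint angles; "joint_vel": joint speeds; "tau": joint torques, N m; "tcp_pos": TCP position; "eef_rot": TCP orientation; "wrist_force": force on the tool from outside, world axes, zero at the start; "torque": the same for the moment, N m; "gripper_width": finger opening in m; "finger_force": force on a finger pad.
Only numpy, scipy, OpenCV 4.12 (cv2) and the standard library are available. Lean on these libraries where they do the work, as an engineer would, in place of code of your own. Each camera call takes 0.05 s, during which the arm holds its last target. There are 200 camera calls.

TASK

Draw the tin that stands on edge in the spring clip out of the clip, turn it level with its lid up, and hold it still about 10 cm above the middle of the flat scanner's window so that the label under its base can be read. Do not touch the scanner with the tin, and leave the other tins, the jar, the dish and the bottle where they stand. Finish while still holding the tin up there in the gripper.

Things in the scene. Friction and masses are not known exactly. Their poses are not given: they have to be found in the camera images.
- tin_mid (a point): centre of the tin to take: closed round brushed-aluminium tin, 56 mm across, 20 mm high along its axis, about 80 g, the only one standing on edge. The point is on its axis half-way up; z is the axis, pointing out through the lid (base 10 mm along -z). In the clip it leans back 30 deg from upright, lid facing the clip's -x and 30 deg upward, centre 51 mm above the top riser
- clip: steel spring clip on the top riser's front edge; origin on the riser's upper face at that edge; x level to the back, y along the edge, z up. Back plate and sprung front jaw (about 2 N), 34 mm wide, cover only the tin's lowest 16 mm; its rim is free at +y and -y, to grip across 56 mm. Way out: up in the tin's plane, 30 deg from vertical towards +x; clear of the clip after 35 mm
- riser: two stacked clear plastic risers, fixed. Origin on the table under the middle of the top riser's front edge; x towards the back, y along the edge. Lower riser 300 mm wide (y), from 85 mm in front of the origin to 130 mm behind it, 60 mm high; top riser 220 mm wide, from the origin to 110 mm behind, its top 113 mm above the table
- scan_window (a point): middle of the square glass window (85 mm) on the upper face of the flat black countertop scanner, a fixed box 130 by 120 mm; the window is 31 mm above the table and looks straight up; z of the frame points up
- tin_a: closed round aluminium tin, 60 mm across, 22 mm high, lying flat on the top riser behind the clip; origin at the centre of its underside; to be left alone
- tin_b: closed round aluminium tin, 70 mm across, 30 mm high, lying flat on the top riser behind the clip; origin at the centre of its underside; to be left alone
- tin_c: closed round aluminium tin, 56 mm across, 20 mm high, lying flat on the front strip of the lower riser near its left end (+y of the riser); origin at the centre of its underside; to be left alone
- tin_d: closed round aluminium tin, 64 mm across, 25 mm high, lying flat on the front strip of the lower riser near its right end; origin at the centre of its underside; to be left alone
- jar: short glass jar with black screw cap, 60 mm across, 58 mm high, on the table beyond the scanner; origin at the centre of its underside; to be left alone
- dish: white ceramic dish, 72 mm across, 30 mm high, on the table between robot and display; origin at the centre of its underside; to be left alone
- bottle: amber glass bottle with black cap, 44 mm across, 110 mm high, on the table near the back; origin at the centre of its underside; to be left alone
- tin: the same tin's body, origin at the centre of its underside, axes as at its centre
- scanner: the scanner's housing, 130 by 120 by 30 mm; origin on the table under its middle
Mind the look-alikes: they are no part of the job. Of the things that look like the scanner, the smaller one is meant.

How it is judged (in metres and radians):
On the way:
1. the tin is drawn clear of the clip and held by the gripper (distance between tin_mid and clip above 0.085 m and contact force between tin and clip below 0.1 N and contact force between the fingers and tin above 0.5 N), for 0.2 s.
At the end, for the whole second after the job is handed in: the gripper holds the tin at rest, lid up and level within 15 deg, its centre 60 to 150 mm above the scanner's window and within 40 mm of the window's middle seen from above, and nothing but the gripper carries it (angle between tin_mid's own z axis and vertical below 0.26 rad and horizontal distance between tin_mid and scan_window below 0.04 m and z of tin_mid in the frame of scan_window between 0.06 and 0.15 m and contact force between the fingers and tin above 0.5 N and linear speed of tin below 0.03 m/s and contact force between tin and riser below 0.1 N and contact force between tin and scanner below 0.1 N and contact force between tin and clip below 0.1 N); the arm keeps its last pose, push and grip.
It fails at once if the tin touches the scanner (contact force between tin and scanner above 0.5 N).
It fails at once if another thing is pushed more than 25 mm (distance of any of tin_a, tin_b, tin_c, tin_d, jar, dish, bottle from where it was at the start of the episode above 0.025 m).
It fails at once if another thing is tipped over (angle between any of tin_a, tin_b, tin_c, tin_d, jar, dish, bottle's own z axis and vertical above 0.5 rad).
It also fails if it takes over 48 s, if anything falls off the work surface, if the arm or the gripper's body presses on something with over 40 N, if the wrist force passes 120 N, or if a joint passes its speed limit or range.

## Working session

There is one attempt and no reset: what is moved stays moved. The work goes in short steps, Python scripts to look and compute and a shell command to move; the robot and the scene stay as the last step left them, time stands still between calls to the robot, and variables do not carry over. Pictures are saved under pics/ and viewed, at most 10 in all, crops included, and the job is handed in when it is done.

```bash
mkdir -p pics; python3 - <<'E'
from bench import bot
import cv2,numpy as np
s=bot.get_state();print(s['tcp_pos'],s['eef_rot'],bot.hold_point_z,s['gripper_width'])
ims=[]
for c in ['scene','side']:
    p=bot.snapshot(c);ims.append(p['frame'])
    print(c,p['vertical_fov'],p['dist_coeffs'],np.round(p['camera_from_world'],3).tolist())
    for q in ['tin_mid','clip','riser','scan_window','scanner','tin_a','tin_c','tin_d','jar','dish','bottle']:
        print(q,[(np.round(d['location'],3).tolist(),round(d['p'],2)) for d in bot.place_of(p,q)][:6])
cv2.imwrite('pics/a.png',cv2.cvtColor(cv2.resize(ims[0],(800,600)),4));cv2.imwrite('pics/b.png',cv2.cvtColor(cv2.resize(ims[1],(800,600)),4))
E
```

```text
[0.17367108 0.59974088 0.23793766] [-1.79897934e+02  7.84228480e-03  1.63856882e+02] 0.0187 0.08804404526918055
scene 46.07446879076835 [-0.15508072  0.          0.          0.          0.        ] [[0.028, 0.999, 0.021, -0.011], [-0.721, 0.005, 0.692, 0.311], [0.692, -0.034, 0.721, -1.574], [0.0, 0.0, 0.0, 1.0]]
tin_mid [([0.553, 0.262, 0.159], 0.48)]
clip [([0.548, 0.263, 0.114], 0.49)]
riser [([0.548, 0.23, 0.001], 0.72)]
scan_window [([0.509, -0.199, 0.03], 0.92), ([0.272, -0.263, 0.043], 0.76)]
scanner [([0.51, -0.195, -0.002], 0.84), ([0.28, -0.261, 0.001], 0.69)]
tin_a [([0.511, 0.111, 0.056], 0.83), ([0.623, 0.181, 0.115], 0.76), ([0.61, 0.294, 0.114], 0.75), ([0.496, 0.326, 0.059], 0.69), ([0.562, 0.263, 0.159], 0.52)]
tin_c [([0.511, 0.111, 0.056], 0.83), ([0.623, 0.181, 0.115], 0.76), ([0.61, 0.294, 0.114], 0.75), ([0.496, 0.326, 0.059], 0.69), ([0.562, 0.263, 0.159], 0.52)]
tin_d [([0.511, 0.111, 0.056], 0.83), ([0.623, 0.181, 0.115], 0.76), ([0.61, 0.294, 0.114], 0.75), ([0.496, 0.326, 0.059], 0.69), ([0.562, 0.263, 0.159], 0.52)]
jar [([0.64, -0.23, 0.002], 0.58)]
dish 
[... 429 characters left out ...]
0.003], 0.6)]
riser [([0.551, 0.234, -0.002], 0.64)]
scan_window [([0.507, -0.198, 0.028], 0.96), ([0.274, -0.265, 0.042], 0.88), ([0.623, 0.187, 0.111], 0.66)]
scanner [([0.276, -0.259, 0.003], 0.93), ([0.511, -0.192, -0.002], 0.78), ([0.767, -0.021, -0.001], 0.71)]
tin_a [([0.506, 0.12, 0.06], 0.95), ([0.557, 0.265, 0.16], 0.8), ([0.614, 0.298, 0.114], 0.56)]
tin_c [([0.506, 0.12, 0.06], 0.95), ([0.557, 0.265, 0.16], 0.8), ([0.614, 0.298, 0.114], 0.56)]
tin_d [([0.506, 0.12, 0.06], 0.95), ([0.557, 0.265, 0.16], 0.8), ([0.614, 0.298, 0.114], 0.56)]
jar [([0.64, -0.229, 0.002], 0.93)]
dish [([0.402, -0.015, -0.002], 0.85), ([0.639, -0.228, 0.001], 0.44)]
bottle [([0.766, -0.022, 0.0], 0.62)]
```

View pics/a.png

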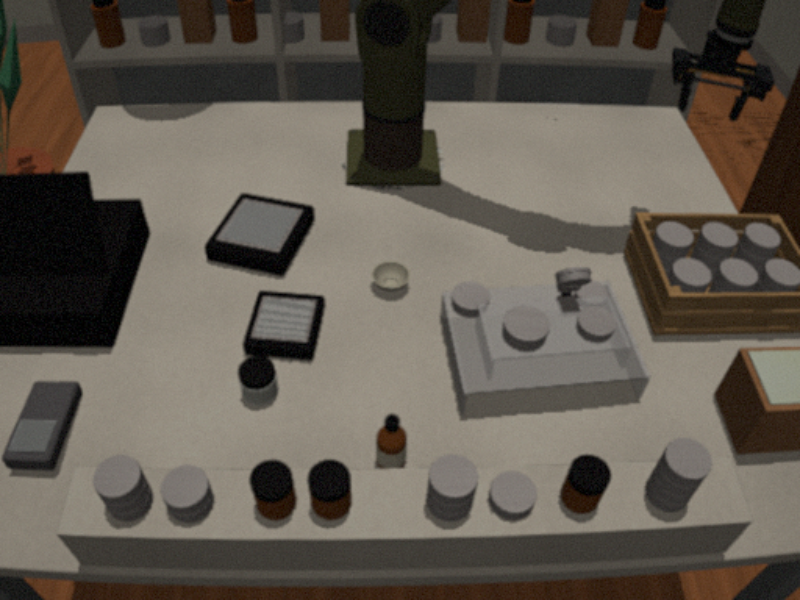

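View pics/b.png

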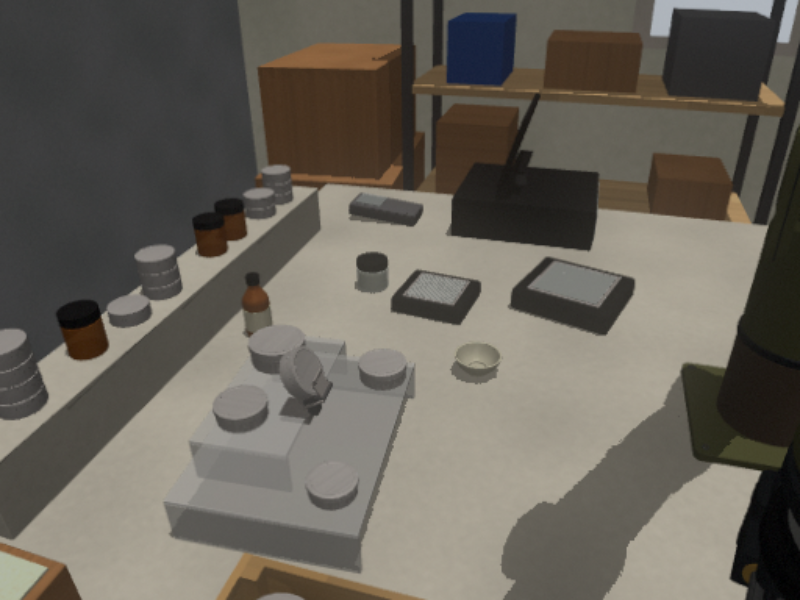

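Scene view: the tin on edge is at about (592,293) and the smaller scanner at (285,323), which matches (0.509,-0.198). In the side view the tin stands at (303,375), with tin_a and tin_b behind it. I still need the riser's yaw, so I'll fit its silhouette.

```bash
cat > h.py <<'E'
from bench import bot
import cv2,numpy as np
from scipy.optimize import minimize
def proj(p,P):
    T=np.array(p['camera_from_world']);X=(np.atleast_2d(P)@T[:3,:3].T+T[:3,3])*[1,-1,-1]
    f=192/np.tan(np.radians(p['vertical_fov']/2));K=np.array([[f,0,p['cx']],[0,f,p['cy']],[0,0,1]])
    return cv2.projectPoints(X,np.zeros(3),np.zeros(3),K,np.array(p['dist_coeffs']))[0][:,0]
def sil(p,sets,S=4):
    m=np.zeros((384*S,512*S),np.uint8)
    for P in sets: cv2.fillConvexPoly(m,cv2.convexHull(np.round((proj(p,P)+.5)*S).astype(np.int32)),255)
    return cv2.resize(m,(512,384),interpolation=cv2.INTER_AREA)/255.
def box(x0,x1,w,z0,z1): return np.array([[x,y,z] for x in(x0,x1) for y in(-w/2,w/2) for z in(z0,z1)])
def Rz(a): c,s=np.cos(a),np.sin(a); return np.array([[c,-s,0],[s,c,0],[0,0,1]])
E
python3 - <<'E'
from h import *
ps=[bot.snapshot(c) for c in('scene','side')]
g=[]
for p in ps:
    r=bot.regions_of(p,'riser')[0]['region'].copy(); dc=np.zeros_like(r)
    ts=bot.regions_of(p,'tin_a'); cl=bot.regions_of(p,'clip')[:1]; tm=bot.regions_of(p,'tin_mid')
    for d in ts+cl: dc|=d['region']
    print([(np.round(np.argwhere(d['region']).mean(0)[::-1]).tolist(),int(d['region'].sum()),round(d['p'],2)) for d in tm])
    k=np.ones((3,3),np.uint8)
    g.append((p,r,~cv2.dilate(dc.astype(np.uint8),k).astype(bool),tm,cl))
B=[box(-.085,.13,.3,0,.06),box(0,.11,.22,.06,.113)]
def cost(v,gs):
    R=Rz(v[2]);t=np.array([v[0],v[1],0])
    return sum((np.abs(sil(p,[b@R.T+t for b in B])-r)*w).sum() for p,r,w,_,_ in gs)
for gs in (g[:1],g[1:],g):
    s=minimize(cost,[.549,.232,.05],args=(gs,),method='Nelder-Mead',options=dict(initial_simplex=[[.549,.232,.05],[.556,.232,.05],[.549,.24,.05],[.549,.232,-.05]]))
    print(s.x,np.degrees(s.x[2]),s.fun)
psi=s.x[2];R=Rz(psi)
ax=R@[-.866,0,.5];u=R@[.5,0,.866];y=R@[0,1,0]
a=np.linspace(0,2*np.pi,60);C=np.vstack([28*(np.cos(a)[:,None]*u+np.sin(a)[:,None]*y)+h*ax for h in(-10,10)])/1000
def ct(v,idx):
    e=0
    for i in idx:
        p,_,_,tm,cl=g[i]; m=min(tm,key=lambda d:np.linalg.norm(np.argwhere(d['region']).mean(0)[::-1]-proj(p,[.551,.264,.164])[0]))['region']
        w=~cl[0]['region'] if cl else 1
        e+=(np.abs(sil(p,[C+[v[0],v[1],v[2] if len(v)>2 else .164]])-m)*w).sum()
    return e
for idx,v0 in(([0],[.551,.264]),([1],[.551,.264]),([0,1],[.551,.264]),([0,1],[.551,.264,.164])):
    v0=np.array(v0);s=minimize(ct,v0,args=(idx,),method='Nelder-Mead',options=dict(initial_simplex=np.vstack([v0,v0+np.eye(len(v0))*.006])))
    print(idx,s.x,s.fun)
E
```

```text
[([367.0, 177.0], 237, 0.59), ([379.0, 186.0], 161, 0.47), ([182.0, 208.0], 1905, 0.29)]
[([191.0, 237.0], 693, 0.94), ([212.0, 310.0], 929, 0.57)]
[0.50959248 0.2263029  0.08771619] 5.025767764494189 1865.7529411764704
[0.54799    0.23114235 0.08450387] 4.841715094756605 883.1921568627452
[0.54693039 0.23074714 0.08255695] 4.730164646899067 3239.996078431372
[0] [0.5468446 0.2656496] 40.090196078431376
[1] [0.54633085 0.26815997] 43.82745098039216
[0, 1] [0.54644261 0.26795243] 86.53333333333333
[0, 1] [0.54680128 0.26742745 0.16318472] 84.34509803921569
```

```bash
cat >> h.py <<'E'
from scipy.spatial.transform import Rotation as Ro
def rel(pos,Rm,cur=None):
    s=bot.get_state();R0=Ro.from_euler('xyz',s['eef_rot'],degrees=True)
    v=(Ro.from_matrix(Rm)*R0.inv()).as_rotvec()
    print('shift',np.round((np.array(pos)-s['tcp_pos'])/.5,4).tolist(),'turn',np.round(v/2/np.pi,4).tolist(),'deg',np.degrees(np.linalg.norm(v)).round(1))
def tool(psi,tilt): # z forward-down, tilt from vertical
    z=Rz(psi)@[np.sin(tilt),0,-np.cos(tilt)];y=Rz(psi)@[0,1,0];return np.c_[np.cross(y,z),y,z]
PSI=np.radians(4.8);TIN=np.array([.548,.266,.164])
E
python3 - <<'E'
from h import *
R=tool(PSI,np.radians(60))
for d in(.16,.10,0): rel(TIN+R[:,2]*(.0187-d),R)
E
```

```text
shift [0.5045, -0.6892, -0.0082] turn [-0.0166, -0.1667, 0.0527] deg 63.2
shift [0.6081, -0.6805, -0.0682] turn [-0.0166, -0.1667, 0.0527] deg 63.2
shift [0.7807, -0.666, -0.1682] turn [-0.0166, -0.1667, 0.0527] deg 63.2
```

```bash
python3 -m crank '[[[0.05,-0.1,0.1],[0,0,0],1],[[0.3,-0.4,0.14],[-0.008,-0.08,0.026],1],[[0.3,-0.4,0.14],[-0.008,-0.08,0.026],1],[[0.3,-0.4,0.14],[-0.008,-0.08,0.026],1],[[0.5045,-0.689,0.1],[-0.0166,-0.1667,0.0527],1],[[0.5045,-0.689,0.1],[-0.0166,-0.1667,0.0527],1],[[0.5045,-0.689,0.1],[-0.0166,-0.1667,0.0527],1],[[0.5045,-0.689,0.1],[-0.0166,-0.1667,0.0527],1],[[0.5045,-0.689,0],[-0.0166,-0.1667,0.0527],1],[[0.5045,-0.689,0],[-0.0166,-0.1667,0.0527],1]]'
python3 - <<'E'
from h import *
s=bot.get_state();print(s['joint_positions'],s['wrist_force'])
R=tool(PSI,np.radians(60))
for d in(.16,.10,0): rel(TIN+R[:,2]*(.0187-d),R)
E
```

```text
clock: 2.95
tcp_pos: [0.3989, 0.2877, 0.2383]
eef_rot: [-157.1, 51.6, -160.3]
wrist_force: [-0.5, -0.0, -0.8]
gripper_width: 0.088
finger_force: 0.0
[-58.76503363  42.65601816 -26.93080292 141.2264315   91.92712085
  72.98654227 -72.83399989] [-0.52976101 -0.018584   -0.80258325]
shift [0.0543, -0.0639, -0.0073] turn [0.0397, -0.0149, 0.0117] deg 15.9
shift [0.1578, -0.0552, -0.0673] turn [0.0397, -0.0149, 0.0117] deg 15.9
shift [0.3304, -0.0407, -0.1673] turn [0.0397, -0.0149, 0.0117] deg 15.9
```

```bash
python3 -m crank '[[[0.157,-0.055,-0.02],[0.04,-0.015,0.012],1],[[0.157,-0.055,-0.067],[0.04,-0.015,0.012],1],[[0.157,-0.055,-0.067],[0.04,-0.015,0.012],1],[[0.157,-0.055,-0.067],[0.04,-0.015,0.012],1],[[0.157,-0.055,-0.067],[0.04,-0.015,0.012],1],[[0.157,-0.055,-0.067],[0.04,-0.015,0.012],1]]'
python3 - <<'E'
from h import *
s=bot.get_state();print(s['joint_positions'],s['wrist_force'])
R=tool(PSI,np.radians(60))
for d in(.10,.05,0): rel(TIN+R[:,2]*(.0187-d),R)
p=bot.snapshot('wrist');q=bot.snapshot('side')
for q_ in('tin_mid','clip'):
  for c in(p,q): print(q_,[(np.round(d['location'],3).tolist(),round(d['p'],2)) for d in bot.place_of(c,q_)][:3])
cv2.imwrite('pics/c.png',cv2.cvtColor(np.hstack([p['frame'],q['frame']])[:,:,:],4)[:, :, :][::1])
im=cv2.imread('pics/c.png');cv2.imwrite('pics/c.png',cv2.resize(im,(800,300)))
E
```

```text
clock: 3.7
tcp_pos: [0.4881, 0.272, 0.2077]
eef_rot: [-179.5, 59.8, -175.3]
wrist_force: [1.2, 0.6, 0.1]
gripper_width: 0.0883
finger_force: 0.0
[-22.25181915  68.33804811 -72.46349838 146.57682861 110.08448186
 119.68894145 -71.09635954] [1.19807222 0.61645492 0.14710599]
shift [-0.0205, -0.0238, -0.006] turn [0.0008, -0.0005, 0.0014] deg 0.6
shift [0.0658, -0.0166, -0.056] turn [0.0008, -0.0005, 0.0014] deg 0.6
shift [0.1521, -0.0093, -0.106] turn [0.0008, -0.0005, 0.0014] deg 0.6
tin_mid [([0.551, 0.262, 0.162], 0.78)]
tin_mid [([0.547, 0.266, 0.166], 0.7)]
clip [([0.545, 0.264, 0.111], 0.91)]
clip [([0.548, 0.266, 0.117], 0.92), ([0.551, 0.266, 0.163], 0.39)]
```

View pics/c.png

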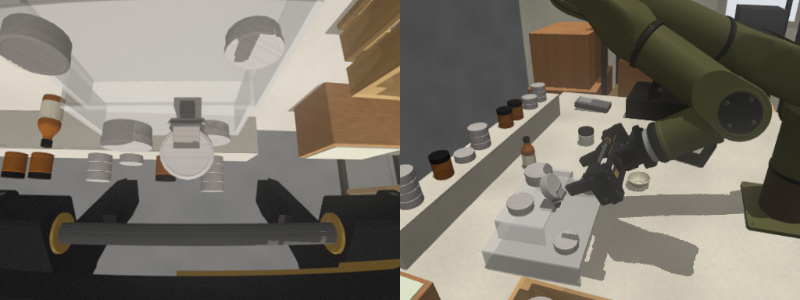

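Wrist view: the tin at (187,155) lies midway between the open fingers (centre about 197). The side view shows the gripper in front of the tin and clear of tin_c and the dish. I'll go closer.

```bash
python3 -m crank '[[[0.03,-0.017,-0.036],[0,0,0.001],1],[[0.066,-0.017,-0.056],[0,0,0.001],1],[[0.066,-0.017,-0.056],[0,0,0.001],1],[[0.066,-0.017,-0.056],[0,0,0.001],1]]'
python3 - <<'E'
from h import *
s=bot.get_state();print(s['joint_positions'],s['wrist_force'])
R=tool(PSI,np.radians(60))
for d in(.05,0): rel(TIN+R[:,2]*(.0187-d),R)
E
```

```text
clock: 4.5
tcp_pos: [0.5207, 0.2631, 0.1791]
eef_rot: [-179.6, 59.7, -175.0]
wrist_force: [1.1, -0.6, 0.1]
gripper_width: 0.0881
finger_force: 0.0
[-17.14797035  71.4497951  -68.59380385 144.22974504 120.59894956
 117.43792667 -64.54348607] [ 1.14324573 -0.58029024  0.0591378 ]
shift [0.0007, 0.0012, 0.001] turn [0.0007, -0.0009, 0.0004] deg 0.4
shift [0.087, 0.0085, -0.049] turn [0.0007, -0.0009, 0.0004] deg 0.4
```

Joints are off their limits. Advance to the tin, then close.

```bash
python3 -m crank '[[[0.03,0.003,-0.017],[0,0,0],1],[[0.06,0.006,-0.034],[0,0,0],1],[[0.087,0.008,-0.049],[0,0,0],1],[[0.087,0.008,-0.049],[0,0,0],1],[[0.087,0.008,-0.049],[0,0,0],1]]'
python3 - <<'E'
from h import *
s=bot.get_state();print(s['joint_positions'],s['wrist_force'])
R=tool(PSI,np.radians(60));rel(TIN+R[:,2]*.0187,R)
p=bot.snapshot('wrist');q=bot.snapshot('side')
h=s['tcp_pos']-Ro.from_euler('xyz',s['eef_rot'],degrees=True).as_matrix()[:,2]*.0187;x,y=proj(q,h)[0];print(x,y)
a=cv2.resize(p['frame'],(533,400));b=cv2.resize(q['frame'][180:280,140:240],(400,400))
cv2.imwrite('pics/d.png',cv2.cvtColor(cv2.resize(np.hstack([a,b]),(800,343)),4))
E
```

```text
clock: 5.12
tcp_pos: [0.5638, 0.2674, 0.1547]
eef_rot: [-179.6, 59.6, -174.9]
wrist_force: [0.1, -0.5, 0.1]
gripper_width: 0.0883
finger_force: 0.0
[-12.40419082  73.02282264 -64.74451712 138.10578606 130.15348266
 111.1490526  -56.40317694] [ 0.07811113 -0.53468179  0.05807367]
shift [0.0007, -0.0001, -0.0] turn [0.0006, -0.0009, 0.0002] deg 0.4
192.9249107208523 237.43268417692263
```

View pics/d.png

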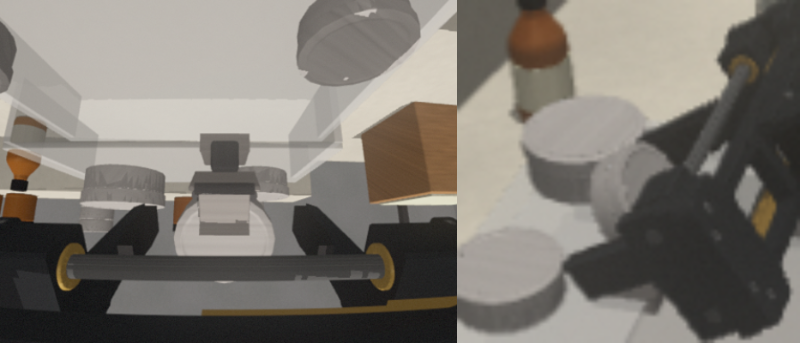

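The tin (wrist picture, around (225,240)) sits between the fingers and is clear on both sides. Closing.

```bash
python3 -m crank '[[[0,0,0],[0,0,0],0.6],[[0,0,0],[0,0,0],0.4],[[0,0,0],[0,0,0],0.2],[[0,0,0],[0,0,0],0],[[0,0,0],[0,0,0],0],[[0,0,0],[0,0,0],0]]'
```

```text
clock: 5.98
tcp_pos: [0.5645, 0.2668, 0.1541]
eef_rot: [-179.6, 59.6, -175.0]
wrist_force: [-0.3, 1.0, 0.1]
gripper_width: 0.0549
finger_force: 30.0
```

```bash
python3 -m crank '[[[0.01,0.001,0.0173],[0,0,0],0],[[0.02,0.0017,0.0346],[0,0,0],0],[[0.03,0.0025,0.052],[0,0,0],0],[[0.04,0.0033,0.069],[0,0,0],0],[[0.05,0.004,0.087],[0,0,0],0],[[0.06,0.005,0.104],[0,0,0],0],[[0.06,0.005,0.14],[0,0,0],0],[[0.06,0.005,0.2],[0,0,0],0],[[0.06,0.005,0.24],[0,0,0],0],[[0.06,0.005,0.24],[0,0,0],0]]'
python3 - <<'E'
from h import *
s=bot.get_state();print(s['joint_positions'],s['wrist_force'])
p=bot.snapshot('wrist');q=bot.snapshot('side')
for c in(p,q): print([(np.round(d['location'],3).tolist(),round(d['p'],2)) for d in bot.place_of(c,'tin_mid')][:3])
h=s['tcp_pos']-Ro.from_euler('xyz',s['eef_rot'],degrees=True).as_matrix()[:,2]*.0187;print(h)
x,y=np.clip(proj(q,h)[0].astype(int),60,324)
a=cv2.resize(p['frame'],(456,342));b=cv2.resize(q['frame'][y-60:y+60,x-60:x+60],(342,342))
cv2.imwrite('pics/e.png',cv2.cvtColor(np.hstack([a,b]),4))
E
```

```text
clock: 7.22
tcp_pos: [0.5949, 0.2694, 0.2761]
eef_rot: [-179.7, 59.8, -175.1]
wrist_force: [-0.3, 0.7, -1.6]
gripper_width: 0.055
finger_force: 30.0
[ -5.03219891  57.75360681 -73.19528931 132.0738722  120.95013011
  97.18944284 -44.42168622] [-0.28530496  0.6615863  -1.57545118]
[([0.582, 0.268, 0.282], 0.74), ([0.624, 0.181, 0.112], 0.21)]
[([0.577, 0.266, 0.285], 0.72)]
[0.57880534 0.26813903 0.28549746]
```

View pics/e.png

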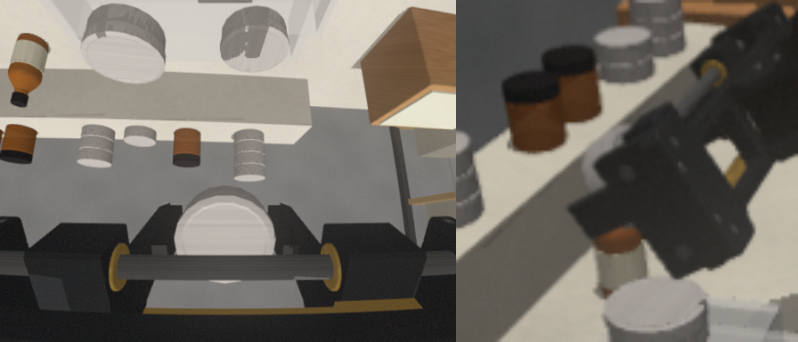

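The tin is held, with its lid at (225,235) in the wrist picture, and it is clear of the clip. Now turn it level while travelling to above the scanner.

```bash
python3 -m crank '[[[-0.02,-0.05,0.05],[0,0.01,0],0],[[-0.04,-0.13,0.06],[-0.002,0.025,0],0],[[-0.06,-0.22,0.06],[-0.004,0.045,0],0],[[-0.08,-0.31,0.06],[-0.005,0.065,0],0],[[-0.1,-0.4,0.06],[-0.007,0.085,0],0],[[-0.12,-0.49,0.06],[-0.009,0.105,0],0],[[-0.13,-0.58,0.06],[-0.01,0.125,0],0],[[-0.14,-0.66,0.06],[-0.012,0.145,0],0],[[-0.15,-0.72,0.06],[-0.0138,0.166,0],0],[[-0.15,-0.75,0.06],[-0.0138,0.166,0],0]]'
python3 - <<'E'
from h import *
s=bot.get_state();print(s['joint_positions'],s['wrist_force'],s['clock'])
R=tool(PSI,0);rel([.509,-.198,.20],R);rel([.509,-.198,.112],R)
E
```

```text
clock: 8.68
tcp_pos: [0.5205, -0.1073, 0.3026]
eef_rot: [-179.9, -0.4, -175.3]
wrist_force: [-0.5, 0.8, -0.6]
gripper_width: 0.0546
finger_force: 30.0
[ 46.73044587  45.92712047 -77.44750022  99.14197334  46.55485955
  75.03229652  53.54499206] [-0.47482258  0.81528061 -0.62128008] 8.675
shift [-0.023, -0.1815, -0.2052] turn [0.0005, -0.001, 0.0003] deg 0.4
shift [-0.023, -0.1815, -0.3812] turn [0.0005, -0.001, 0.0003] deg 0.4
```

```bash
python3 -m crank '[[[-0.01,-0.06,-0.02],[0,0,0],0],[[-0.02,-0.13,-0.08],[0,0,0],0],[[-0.023,-0.181,-0.15],[0,0,0],0],[[-0.023,-0.181,-0.22],[0,0,0],0],[[-0.023,-0.181,-0.28],[0,0,0],0],[[-0.023,-0.181,-0.33],[0,0,0],0],[[-0.023,-0.181,-0.37],[0,0,0],0],[[-0.023,-0.181,-0.38],[0,0,0],0],[[-0.023,-0.181,-0.38],[0,0,0],0],[[-0.023,-0.181,-0.38],[0,0,0],0]]'
python3 - <<'E'
from h import *
s=bot.get_state();print(s['joint_positions'],s['wrist_force'])
c=[bot.snapshot(k) for k in('wrist','side','scene')]
for p in c:
  for n in('tin_mid','scan_window'):print([(np.round(d['location'],3).tolist(),round(d['p'],2)) for d in bot.place_of(p,n)][:3])
t=[c[0]['frame'][:, :]]
for p in c[1:]:
  x,y=proj(p,[.509,-.198,.12])[0].astype(int);t.append(p['frame'][y-60:y+60,x-60:x+60])
cv2.imwrite('pics/f.png',cv2.cvtColor(np.hstack([cv2.resize(t[0],(320,240)),cv2.resize(t[1],(240,240)),cv2.resize(t[2],(240,240))]),4))
E
```

```text
clock: 9.93
tcp_pos: [0.5085, -0.196, 0.1151]
eef_rot: [-179.8, -0.2, -175.1]
wrist_force: [0.6, -1.2, -0.7]
gripper_width: 0.055
finger_force: 30.0
[ 50.98317964  60.3996768  -67.35805392 108.03891286  65.52737877
  62.19531977  50.12186448] [ 0.6332902  -1.15300503 -0.66873211]
[([0.512, -0.201, 0.132], 0.57)]
[([0.508, -0.193, 0.031], 0.94)]
[([0.509, -0.198, 0.131], 0.41)]
[([0.279, -0.267, 0.043], 0.83), ([0.506, -0.197, 0.03], 0.58)]
[([0.51, -0.199, 0.133], 0.75)]
[([0.508, -0.195, 0.032], 0.89), ([0.276, -0.262, 0.039], 0.82), ([0.512, -0.197, 0.13], 0.22)]
```

View pics/f.png

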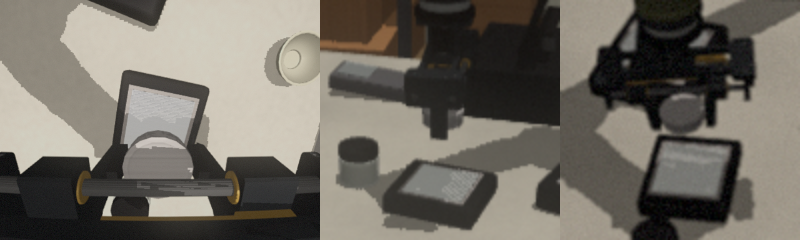

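The scene view shows the tin as a disc at (682,113) above the small scanner. I'll check its tilt with a silhouette fit before handing in.

```bash
python3 -m crank '[[[0,0,0],[0,0,0],0],[[0,0,0],[0,0,0],0],[[0,0,0],[0,0,0],0],[[0,0,0],[0,0,0],0]]'
python3 - <<'E'
from h import *
a=np.linspace(0,2*np.pi,60);h=np.array([.509,-.198,.131])
for k in('scene','wrist'):
  p=bot.snapshot(k);r=bot.regions_of(p,'tin_mid');x0=proj(p,h)[0]
  m=min(r,key=lambda d:np.linalg.norm(np.argwhere(d['region']).mean(0)[::-1]-x0))['region'];print(k,m.sum(),x0,np.argwhere(m).mean(0)[::-1])
  for t in range(-40,41,10):
    R=Rz(PSI)@Ro.from_euler('y',t,degrees=True).as_matrix()
    C=np.vstack([np.c_[28*np.cos(a),28*np.sin(a),0*a+z] for z in(-10,10)])/1000@R.T
    f=lambda v:np.abs(sil(p,[C+h+[v[0],v[1],0]])-m).sum()
    s=minimize(f,[0,0],method='Nelder-Mead',options=dict(initial_simplex=[[0,0],[.006,0],[0,.006]]))
    print(t,round(s.fun,1),np.round(s.x,3))
E
```

```text
clock: 10.88
tcp_pos: [0.5081, -0.1963, 0.1141]
eef_rot: [-179.8, -0.3, -175.1]
wrist_force: [-0.7, -0.4, -0.8]
gripper_width: 0.0549
finger_force: 30.0
scene 389 [176.92999919 176.79107316] [177.99485861 175.52442159]
-40 181.9 [-0.003  0.002]
-30 120.8 [-0.006  0.002]
-20 69.9 [-0.006  0.002]
-10 29.8 [-0.006  0.002]
0 27.6 [-0.006  0.002]
10 46.0 [-0.005  0.002]
20 55.8 [-0.004  0.002]
30 52.6 [-0.005  0.002]
40 39.7 [-0.004  0.002]
wrist 7323 [249.3338069  258.56551638] [252.22531749 252.65260139]
-40 3045.8 [0.003 0.002]
-30 3242.7 [0.003 0.002]
-20 3117.6 [0.001 0.002]
-10 3042.5 [0.002 0.002]
0 2922.6 [0.003 0.002]
10 2633.6 [0.003 0.002]
20 2102.3 [0.001 0.001]
30 1394.0 [-0.001  0.001]
40 901.0 [-0.002  0.001]
```

The two fits disagree, and the wrist mask is partly hidden. I'll overlay the level and tilted models on the pictures.

```bash
python3 - <<'E'
from h import *
a=np.linspace(0,2*np.pi,90);h=np.array([.509,-.198,.132])
out=[]
for k,S,w in(('wrist',3,65),('scene',10,20)):
  p=bot.snapshot(k);x,y=proj(p,h)[0].astype(int);w=100 if k=='wrist' else 20;S=400/(2*w)
  y0=y-w;x0=x-w;cr=cv2.resize(p['frame'][y0:y0+2*w,x0:x0+2*w],(400,400),interpolation=cv2.INTER_CUBIC);cr=cv2.cvtColor(cr,4)
  for j,(t,c) in enumerate(((None,None),(0,(0,0,255)),(25,(0,255,0)))):
    im=cr.copy()
    if t is not None:
      R=Rz(PSI)@Ro.from_euler('y',t,degrees=True).as_matrix()
      for z in(-10,10):
        C=np.c_[28*np.cos(a),28*np.sin(a),0*a+z]/1000@R.T+h
        cv2.polylines(im,[np.round((proj(p,C)-[x0,y0]+.5)*S).astype(np.int32)],True,c,1)
    out.append(im)
g=np.vstack([np.hstack(out[:3]),np.hstack(out[3:])]);cv2.imwrite('pics/g.png',cv2.resize(g,(798,532),interpolation=cv2.INTER_AREA))
E
```

```text
(no output)
```

View pics/g.png

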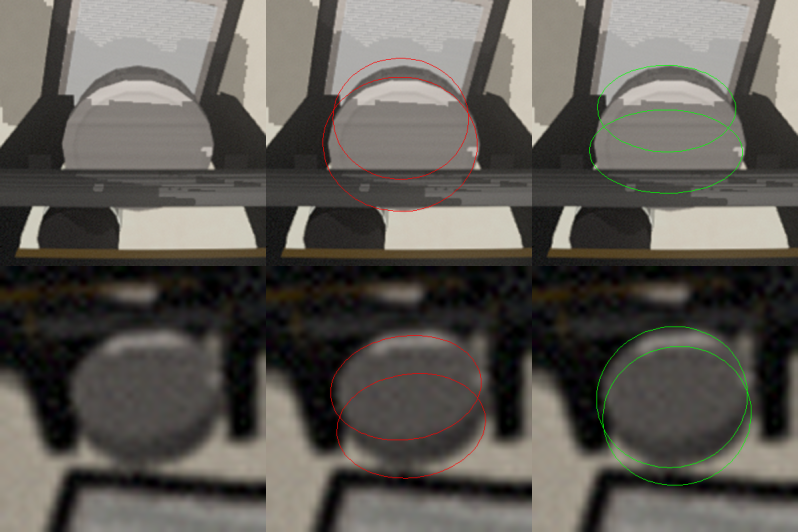

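Level (red) matches closely: the lid ellipse agrees in both views, while 25° (green) does not. The base rim at the top suggests a few degrees of tilt. I'll repeat the fit with the rod rows masked out.

```bash
python3 - <<'E'
from h import *
a=np.linspace(0,2*np.pi,90);h=np.array([.509,-.198,.132])
D=[]
for k in('wrist','scene'):
  p=bot.snapshot(k);x0=proj(p,h)[0]
  m=min(bot.regions_of(p,'tin_mid'),key=lambda d:np.linalg.norm(np.argwhere(d['region']).mean(0)[::-1]-x0))['region']
  w=np.ones(m.shape)
  if k=='wrist': w[int(x0[1])-100+125:]=0
  D.append((p,m,w,1 if k=='wrist' else 8))
for t in range(-20,31,5):
    R=Rz(PSI)@Ro.from_euler('y',t,degrees=True).as_matrix()
    C=np.vstack([np.c_[28*np.cos(a),28*np.sin(a),0*a+z] for z in(-10,10)])/1000@R.T
    for n,E in(('both',D),('wrist',D[:1])):
      f=lambda v:sum(q*(np.abs(sil(p,[C+h+v])-m)*w).sum() for p,m,w,q in E)
      s=minimize(f,[0,0,0],method='Nelder-Mead',options=dict(initial_simplex=np.vstack([np.zeros(3),np.eye(3)*.005])))
      print(t,n,round(s.fun,1),np.round(s.x,3))
E
```

```text
Traceback (most recent call last):
ValueError: min() iterable argument is empty
```

```bash
python3 - <<'E'
from h import *
a=np.linspace(0,2*np.pi,90);h=np.array([.509,-.198,.132])
D=[]
for k in('wrist','scene'):
  for _ in range(8):
    p=bot.snapshot(k);x0=proj(p,h)[0];r=[d for d in bot.regions_of(p,'tin_mid') if np.linalg.norm(np.argwhere(d['region']).mean(0)[::-1]-x0)<25]
    if r:break
  m=r[0]['region'];w=np.ones(m.shape)
  if k=='wrist': w[int(x0[1])-100+125:]=0
  D.append((p,m,w,1 if k=='wrist' else 8))
for t in range(-20,31,5):
    R=Rz(PSI)@Ro.from_euler('y',t,degrees=True).as_matrix()
    C=np.vstack([np.c_[28*np.cos(a),28*np.sin(a),0*a+z] for z in(-10,10)])/1000@R.T
    for n,E in(('both',D),('wrist',D[:1]),('scene',D[1:])):
      f=lambda v:sum(q*(np.abs(sil(p,[C+h+v])-m)*w).sum() for p,m,w,q in E)
      s=minimize(f,[0,0,0],method='Nelder-Mead',options=dict(initial_simplex=np.vstack([np.zeros(3),np.eye(3)*.005])))
      print(t,n,round(s.fun,1),np.round(s.x,3))
E
```

```text
-20 both 1115.8 [0.001 0.002 0.001]
-20 wrist 143.8 [ 0.003  0.002 -0.004]
-20 scene 687.9 [-0.002  0.003  0.002]
-15 both 883.9 [0.001 0.002 0.003]
-15 wrist 97.7 [ 0.003  0.002 -0.004]
-15 scene 508.6 [-0.     0.003  0.004]
-10 both 720.3 [0.001 0.002 0.004]
-10 wrist 104.2 [ 0.004  0.002 -0.003]
-10 scene 356.1 [-0.001  0.003  0.004]
-5 both 618.8 [0.001 0.002 0.005]
-5 wrist 132.0 [ 0.004  0.002 -0.003]
-5 scene 237.0 [-0.     0.003  0.004]
0 both 583.8 [0.001 0.002 0.005]
0 wrist 149.8 [ 0.004  0.002 -0.003]
0 scene 174.8 [-0.002  0.003  0.002]
5 both 630.2 [0.001 0.002 0.005]
5 wrist 175.6 [ 0.004  0.002 -0.003]
5 scene 190.7 [-0.002  0.003  0.002]
10 both 715.0 [0.002 0.002 0.004]
10 wrist 208.4 [ 0.004  0.002 -0.003]
10 scene 247.7 [-0.002  0.003  0.002]
15 both 795.1 [0.001 0.002 0.003]
15 wrist 245.3 [ 0.004  0.002 -0.004]
15 scene 289.8 [-0.002  0.003  0.001]
20 both 873.0 [0.001 0.002 0.003]
20 wrist 294.6 [ 0.003  0.002 -0.004]
20 scene 317.6 [-0.003  0.003  0.002]
25 both 913.3 [-0.     0.002  0.001]
25 wrist 346.5 [ 0.002  0.001 -0.003]
25 scene 314.7 [-0.002  0.003  0.001]
30 both 945.2 [-0.001  0.002  0.001]
30 wrist 416.5 [ 0.001  0.002 -0.003]
30 scene 298.7 [-0.002  0.003  0.002]
```

The combined fit puts the tilt at about 0°, with the tin centred and about 10 cm above the window. Handing in.

```bash
python3 -c "
from bench import bot
print(bot.hand_in())"
```

```text
the job is handed in; nothing more can be done
None
```

The job is handed in with the tin gripped at 30 N, held level and lid up (best fit 0° tilt) about 10 cm above the middle of the smaller scanner's window; the hand-in gave no verdict.

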